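Rock the tight bung out of a leaning bottle and stand it on the drip pad

ROBOT

A 7-joint arm with a two-finger parallel gripper is mounted at the origin on the work surface. World frame = base frame: x ahead of the robot, y to its left, z up, the work surface at z = 0. Lengths are in m, angles in rad, forces in N, time in s.
With the tool pointing down it reaches from about 0.35 to 0.9 m from the base axis. Payload 8.1 kg.
Tool frame: the origin (TCP) lies on the centre line of the jaws, within the pads' length; the fingertips stand 19 mm ahead of it and the grasp point (between the pads) is the TCP (arm.tip_reach is the distance from the TCP to the fingertips, in m); z points along the fingers, y is the line along which they close (so a half turn about z gives the same grasp; the last joint's range is limited). The gripper opens to 92 mm and grips with 3 to 60 N. Pads are 19 mm wide; open, the fingers measure 130 mm over their backs; the gripper's body (75 mm by 190 mm) begins 47 mm behind the grasp point.
Start: joints at [1.242, 0.434, 0.025, 1.573, -0.012, 1.134, -0.075], TCP at [0.14, -0.609, 0.246] pointing down, gripper open.
Joint ranges: [-2.62, 2.62], [-0.44, 2.09], [-1.27, 1.32], [0.08, 2.57], [-1.32, 4.46], [0.12, 2], [-2.74, 2.74]. Speed limits (rad/s): [2.22, 2.22, 3.01, 3.01, 3.14, 3.14, 3.14].

INTERFACE

Orientations are given as a rotation vector (axis times angle).
In Python, from cell import arm gives the robot as it stands.
- The arm moves only by the tool arm_command, never from a script. Its argument "targets" is a list that holds one entry, the list of rows, each a list of 6 numbers: the shift along the tool's x, y, z in m, then the turn, a rotation vector about the tool's x, y, z in rad. A call has 1 to 10 rows; each row shifts and turns the commanded pose from where the row before left it, along the tool's axes as they then stand; what a row does not reach is not made up. A row lasts 1/8 s, in which the tool goes at most 62.5 mm and 10.7 degrees, less where a joint would pass 70% of its speed; a pose out of reach is approached as far as the arm can. A call with a gripper value outside its range is refused whole. "jaw" is the finger opening in m, from 0 to 0.0918, set as the call begins (left out, the last holds). The fingers move at their own pace and stop on an object; "newtons" is the grip in N (left out, the last holds). Time passes only in rows, so rows that do not move let the fingers close. It gives the time, the measured TCP pose, the force, the opening and the grip force at its end, in the units of the state.
- arm.observe(): the state, without advancing time (a new reading comes with each control period).
- arm.get_image(name): name is "side" or "top" or "wrist"; returns a dict with "pixels" (480x640x3 uint8, red, green, blue), "z_map" (480x640 float32, m along the optical axis (not along the pixel's ray), 0 where there is no reading), "fx", "fy", "cx", "cy" (pixels), "dist" ([k1, k2, p1, p2, k3] as OpenCV has them; the pictures are not rectified), "xyz" and "rotation" of the camera in the world; the wrist camera has in their place "T_tool_cam" (4x4, takes a point from camera to tool coordinates, whose origin is the TCP and whose axes are the flange's). Camera axes: x right, y down, z forward; pixel columns grow to the right and rows downward; lengths in m; the calibration is good to about 2 mm. A picture is of the moment at which its call begins: read the wrist's pose just before it.
- arm.sign_off(): hands the job in; it is judged then, once.
The state is a dict: "clock": time; "joints": joint angles; "dq": joint speeds; "joint_efforts": joint torques, N m; "position": TCP position; "ee_rot": TCP orientation; "force": force on the tool from outside, world axes, zero at the start; "ft_torque": the same for the moment, N m; "width": opening from 0.0 (shut) to 1.0 (fully open); "gripper_force": force on a finger pad.
Only numpy, scipy, OpenCV 4.12 (cv2) and the standard library are available. Lean on these libraries where they do the work, as an engineer would, in place of code of your own. Each camera call takes 0.05 s, during which the arm holds its last target. There are 200 camera calls.

TASK

Take the green-handled stopper out of the leaning glass bottle: it is a tight press fit, so rock it side to side several times, by several degrees each way, while drawing it out along the neck, so that the bottle is never pulled up out of its cradle. Then set the stopper down, without dropping it, upright and plug end down in the middle of the white drip pad in the free compartment of the grey tray, let go, and leave everything else where it stands.

Things in the scene. Friction and masses are not known exactly. Their poses are not given: they have to be found in the camera images.
- stopper: Stopper, 88 mm long, about 0.12 kg. Origin: centre of the plug's foot; z runs up to the handle. Black plug 42 mm dia to z = 32 (lowest 3 mm: 36 dia), green shoulder 54 mm dia z = 32 to 40, green handle block z = 40 to 88, 44 mm along x, 24 mm along y: grip across y. Starts with its foot 27 mm below the rim (shoulder 5 mm above it), axes parallel to mouth.
- stopper_grip (a point): Point on the stopper's axis inside the green handle, 66 mm above the foot: a good place to grip. Axes as stopper.
- mouth (a point): Centre of the clear bottle's mouth, level with the rim, moves with the bottle. z points out along the neck, leaning 32 deg from vertical, roughly towards the robot; y is horizontal, x points away from the robot and up. Neck 62 mm outside, 48 mm bore. Side to side means in the y-z plane.
- liner (a point): Centre of the grip on the plug: on the neck's axis, 11 mm below the rim, axes as mouth. Springy rubber strips at the +y and -y sides, 3 to 19 mm below the rim, squeeze the plug. A straight pull needs some 16 to 26 N; rocking about this point in the y-z plane, 5 or 6 deg each way, makes one side slip up and the other back, so the plug walks out some 2 to 3 mm per swing with little net pull.
- bottle (a joint): How far the bottle has been lifted along its own axis out of its cradle, m; 0 = fully seated. Its weight and a light spring hold it down with about 10 N; more pull than that lifts it, and 6 mm is too much. It falls back when freed and moves in no other way.
- cradle: Fixed white cradle on a grey base plate 140 mm wide, from x = -80 to 140 mm, holding the bottle. Origin on the bench, under the work; its x axis is horizontal and is the leaning direction reversed (the bottle leans to its -x); the mouth centre is at x = -15, z = 178 mm in this frame.
- tray: Fixed dark grey tray, 130 mm (x) by 320 mm (y), walls 36 mm high and 4 mm thick, floor 4 mm, with two dividers into three equal compartments in a row along y, centres 105 mm apart. Origin at the centre of its underside.
- pad: White drip pad, 100 mm (x) by 84 mm (y), 3 mm thick, fixed on the tray's floor in the free compartment (axes as the tray's). Origin at the centre of its underside; its top is 7 mm above the bench.
- slide_box: Blue lidded box, 87 x 62 mm, 42 mm high, loose in a tray compartment; leave alone. Origin at the centre of its underside.
- jar: White jar with yellow cap, 64 mm diameter, 55 mm high, loose in a tray compartment; leave alone. Origin at the centre of its underside.
- beaker: Clear beaker, 84 mm diameter, 85 mm high, on the bench; leave alone. Origin at the centre of its underside.
Mind the look-alikes: they are no part of the job. Of the things like the stopper, leave any that is pink; of the rest the smaller one is meant. Several things have the shape of the pad; the one meant has the colours described above.

How it is judged:
On the way, in this order (a step that is already met when the one before it is completed fails the run):
1. the stopper is rocked towards the +y side while its plug is still in the neck (grip point at least 2.5 mm off the neck's axis) (z of stopper in the frame of mouth below -0.004 m and y of stopper_grip in the frame of mouth above 0.0025 m), for 0.05 s.
2. then it is rocked towards the other (-y) side, still in the neck, likewise (z of stopper in the frame of mouth below -0.004 m and y of stopper_grip in the frame of mouth below -0.0025 m), for 0.05 s.
3. the stopper is drawn clear of the mouth (z of stopper in the frame of mouth above 0.01 m), for 0.1 s.
At the end, for the whole second after the job is handed in: The stopper stands released, at rest and upright (within 7 degrees) on its plug end on the white pad, its foot's centre within 20 mm of the pad's centre; the bottle sits fully down in its cradle (within 3 mm); slide box, jar and beaker are within 15 mm of where they began (angle between stopper's own z axis and vertical below 0.12 rad and horizontal distance between stopper and pad below 0.02 m and z of stopper in the frame of pad between 0 and 0.008 m and z of stopper_grip in the frame of pad above 0.05 m and linear speed of stopper below 0.03 m/s and value of joint bottle below 0.003 m and distance of each of slide_box, jar, beaker from where it was at the start of the episode below 0.015 m); the robot touches nothing.
It fails at once if the bottle is pulled 6 mm or more up out of its cradle (value of joint bottle above 0.006 m).
It fails at once if the stopper is dropped (moves faster than 0.45 m/s while not in the fingers) (linear speed of stopper above 0.45 m/s and contact force between the fingers and stopper below 0.1 N).
It fails at once if a bystander is shifted by more than 15 mm (not (distance of each of slide_box, jar, beaker from where it was at the start of the episode below 0.015 m)).
It also fails if it takes over 54 s, if anything falls off the work surface, if the arm or the gripper's body presses on something with over 40 N, if the wrist force passes 120 N, or if a joint passes its speed limit or range.

## Working session

There is one attempt and no reset: what is moved stays moved. The work goes in short steps, Python scripts to look and compute and a tool call to move; the robot and the scene stay as the last step left them, time stands still between calls to the robot, and variables do not carry over. Pictures are saved under pics/ and viewed, at most 10 in all, crops included, and the job is handed in when it is done.

Besides the shell and the picture viewer there is one more tool, called after "Emit:" as a command line: name --argument value ..., lists and objects as JSON in quotes. arm_command: Moves the arm, as the interface text tells. Its arguments: {"type":"object","properties":{"targets":{"type":"array","items":{"type":"array","items":{"type":"array","items":{"type":"number"}}}},"jaw":{"type":"number"},"newtons":{"type":"number"}},"required":["targets"]}

```bash
mkdir -p pics; ls; cat > h.py <<'E'
from cell import arm
import numpy as np, cv2
from scipy.spatial.transform import Rotation as R
def grab(n):
    s=arm.observe(); im=arm.get_image(n); im['s']=s; return im
def pose(im):
    if 'xyz' in im:
        r=np.array(im['rotation'],float)
        r=r if r.shape==(3,3) else R.from_rotvec(r).as_matrix()
        return r,np.array(im['xyz'])
    T=np.eye(4);T[:3,:3]=R.from_rotvec(im['s']['ee_rot']).as_matrix();T[:3,3]=im['s']['position']
    T=T@np.array(im['T_tool_cam']);return T[:3,:3],T[:3,3]
def rays(im,uv):
    K=np.array([[im['fx'],0,im['cx']],[0,im['fy'],im['cy']],[0,0,1.]])
    p=cv2.undistortPoints(np.array(uv,float).reshape(-1,1,2),K,np.array(im['dist'],float)).reshape(-1,2)
    return np.c_[p,np.ones(len(p))]
def pts(im,uv):
    uv=np.array(uv).reshape(-1,2);r=rays(im,uv);M,t=pose(im)
    z=im['z_map'][uv[:,1].astype(int),uv[:,0].astype(int)]
    return (r*z[:,None])@M.T+t, z>0
def onplane(im,uv,h):
    M,t=pose(im);d=rays(im,uv)@M.T
    return t+d*((h-t[2])/d[:,2])[:,None]
E
python3 - <<'E'
from h import *
s=arm.observe();print(s)
for n in('side','top'):
    im=grab(n);cv2.imwrite(f'pics/{n}0.png',im['pixels'][:,:,::-1]);print(n,im.get('xyz'),im.get('rotation'),im['fx'],im['dist'],np.mean(im['z_map']>0))
E
```

```text
pics
{'clock': 0.0, 'joints': array([ 1.24241181,  0.43525846,  0.02496097,  1.57408072, -0.01161722,
        1.13402008, -0.07511297]), 'dq': array([ 0.00017909, -0.00049628, -0.0014102 , -0.00049483, -0.00048319,
       -0.00078874, -0.00057356]), 'joint_efforts': array([-2.85375072e-04, -6.67874622e+01,  9.84750688e-01, -3.14462829e+01,
       -6.04867330e-02,  4.29584796e-02,  1.86236693e-04]), 'position': array([ 0.13976983, -0.60867473,  0.24492911]), 'ee_rot': array([-3.12002670e+00, -3.53606026e-01,  4.83723832e-04]), 'force': array([-0.19226946,  0.41743714,  0.12920419]), 'ft_torque': array([-0.02977124, -0.00647201, -0.03515226]), 'gripper_force': 0.0, 'width': 1.0000248551921094}
side [0.01368961 0.67754765 1.09152601] [-0.93177932  2.54722949 -0.98331596] 585.9508943848709 [-0.19662013  0.          0.          0.          0.        ] 0.9958365885416667
top [0.45250781 0.04841952 1.17560966] [-2.1605452   2.15251952 -0.09435539] 522.9198228241079 [0.0185415 0.        0.        0.        0.       ] 0.9959375
```

View pics/top0.png

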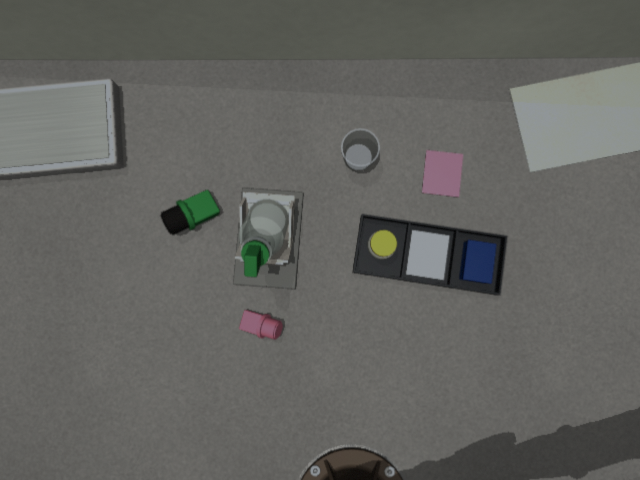

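View pics/side0.png

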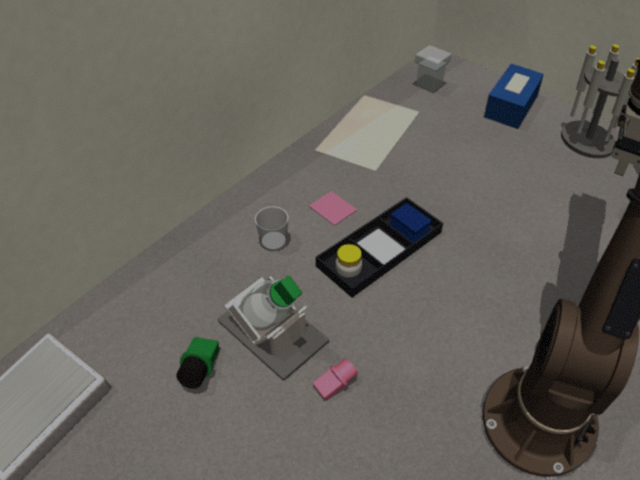

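The top view shows three stopper-like things. One is green in the bottle mouth at (255,257), one is a bigger green one with a black plug lying on the bench at (190,212), and one is pink at (262,325). The one in the bottle is meant: it is green, the smaller green one, and it sits in the neck. The pad is the white one in the tray's middle compartment at (428,255); the one at (443,174) is pink. The jar is at (383,244), the box at (480,261) and the beaker at (360,150).

```bash
python3 - <<'E'
from h import *
T=grab('top');S=grab('side')
def mask(im,lo,hi):
    return cv2.inRange(cv2.cvtColor(im['pixels'],cv2.COLOR_RGB2HSV),lo,hi)
G=((50,120,40),(75,255,255))
for n,im in(('top',T),('side',S)):
    c,_=cv2.findContours(mask(im,*G),cv2.RETR_EXTERNAL,cv2.CHAIN_APPROX_NONE)
    for k in c:
        if cv2.contourArea(k)<80: continue
        m=np.zeros((480,640),np.uint8);cv2.drawContours(m,[k],-1,255,-1);m=cv2.erode(m,np.ones((3,3)))
        v,u=np.nonzero(m);p,ok=pts(im,np.c_[u,v]);p=p[ok]
        print(n,cv2.minAreaRect(k),p.mean(0).round(4),p.min(0).round(3),p.max(0).round(3))
# base plate: height near small, by depth in top image
v,u=np.mgrid[170:310,215:320];uv=np.c_[u.ravel(),v.ravel()]
p,ok=pts(T,uv)
print('bench z',np.median(p[:,2]), np.percentile(p[:,2],[1,10,25,50,75,90]).round(4))
m=np.zeros((480,640),np.uint8);m[170:310,215:320]=(p[:,2].reshape(140,105)>0.004)*255
c,_=cv2.findContours(m,cv2.RETR_EXTERNAL,cv2.CHAIN_APPROX_NONE);k=max(c,key=cv2.contourArea)
print('plate',cv2.minAreaRect(k))
# white pad
w=mask(T,(0,0,130),(180,60,255));c,_=cv2.findContours(w,cv2.RETR_EXTERNAL,cv2.CHAIN_APPROX_NONE)
for k in c:
    r=cv2.minAreaRect(k)
    if cv2.contourArea(k)>300 and abs(r[0][0]-428)<30 and abs(r[0][1]-255)<30:
        b=cv2.boxPoints(r);q=onplane(T,np.r_[[r[0]],b],.007);print('pad',r,q.round(4).tolist())
# tray dark outline
d=cv2.inRange(T['pixels'].max(2),0,45);d[:, :340]=0;d[:200]=0;d[310:]=0;d[:,520:]=0
k=max(cv2.findContours(d,cv2.RETR_EXTERNAL,cv2.CHAIN_APPROX_NONE)[0],key=cv2.contourArea)
r=cv2.minAreaRect(k);print('tray',r,onplane(T,np.r_[[r[0]],cv2.boxPoints(r)],.03).round(4).tolist())
a=cv2.resize(T['pixels'][170:350,150:330],None,fx=3,fy=3,interpolation=cv2.INTER_CUBIC)
cv2.imwrite('pics/crop1.png',cv2.convertScaleAbs(a,alpha=1.6)[:,:,::-1])
E
```

```text
top ((255.0, 258.5), (35.0, 26.0), 90.0) [0.5205 0.1898 0.217 ] [0.487 0.167 0.179] [0.548 0.214 0.243]
top ((198.50001525878906, 208.00003051757812), (30.857738494873047, 34.882659912109375), 63.43495178222656) [0.6383 0.338  0.0449] [0.595 0.3   0.028] [0.676 0.379 0.075]
side ((198.4905548095703, 354.7829895019531), (32.41708755493164, 36.675262451171875), 15.945395469665527) [0.6329 0.3382 0.0469] [0.593 0.299 0.024] [0.673 0.383 0.075]
side ((283.96002197265625, 291.780029296875), (25.200002670288086, 27.799999237060547), 53.13010025024414) [0.5121 0.2012 0.2131] [0.484 0.185 0.178] [0.546 0.216 0.241]
bench z 0.002726073974249066 [-0.0046 -0.0019 -0.0002  0.0027  0.0629  0.1525]
plate ((268.55255126953125, 238.3958740234375), (64.8422622680664, 98.93101501464844), 4.969741344451904)
pad ((427.42999267578125, 254.48997497558594), (37.47665786743164, 43.55778121948242), 8.13010311126709) [[0.5402, -0.1685, 0.007], [0.4979, -0.12, 0.007], [0.5945, -0.135, 0.007], [0.5828, -0.2174, 0.007], [0.4866, -0.2017, 0.007]]
tray ((429.9483642578125, 254.34066772460938), (148.60693359375, 59.2330436706543), 8.61564826965332) [[0.5389, -0.1698, 0.03], [0.4985, 0.0003, 0.03], [0.6279, -0.0195, 0.03], [0.5792, -0.3395, 0.03], [0.452, -0.3162, 0.03]]
```

View pics/crop1.png

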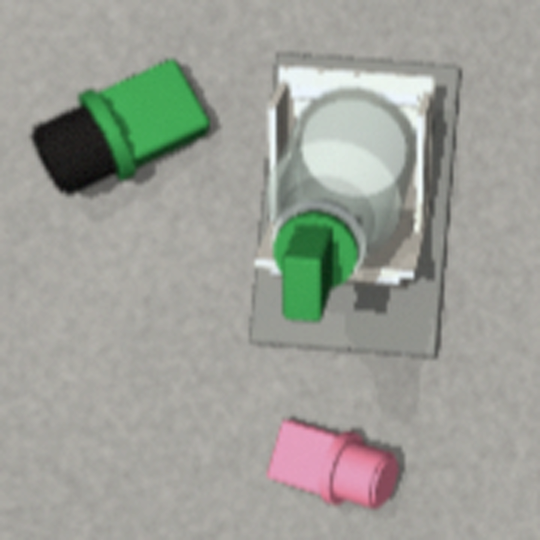

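The crop confirms it: the upright green stopper sits in the bottle mouth (crop 305,270). The bigger green one (crop 125,125) and the pink one (crop 335,465) lie loose on the bench. Next I work out the mouth frame.

```bash
cat > mf.py <<'E'
from h import *
def frame(yaw,lean=np.radians(32)):
    xh=np.array([np.cos(yaw),np.sin(yaw),0]);z=-np.sin(lean)*xh+np.cos(lean)*np.array([0,0,1])
    y=np.array([-np.sin(yaw),np.cos(yaw),0]);return np.c_[np.cross(y,z),y,z],xh
E
python3 - <<'E'
from mf import *
T=grab('top');S=grab('side')
c=np.array([[277,52],[462,66],[438,357],[250,343]])/3+[150,170]
q=onplane(T,c,.004);print(q.round(4).tolist(),[np.linalg.norm(q[i]-q[i-1]).round(4) for i in range(4)])
f=(q[0]+q[1]-q[2]-q[3]);l=(q[0]+q[3]-q[1]-q[2]);y1=np.arctan2(f[1],f[0]);y2=np.arctan2(-l[0],l[1])
yaw=(y1*220+y2*140)/360;print('yaws',np.degrees([y1,y2,yaw]))
F,xh=frame(yaw);C=q.mean(0);C[2]=0
mouth=C-.045*xh+np.array([0,0,.178]);print('mouth',mouth)
np.savez('m.npz',F=F,mouth=mouth,yaw=yaw)
for n,im,b in(('top',T,(230,235,285,285)),('side',S,(265,270,310,315))):
    v,u=np.mgrid[b[1]:b[3],b[0]:b[2]];uv=np.c_[u.ravel(),v.ravel()]
    hsv=cv2.cvtColor(im['pixels'],cv2.COLOR_RGB2HSV)[v,u].reshape(-1,3)
    g=(hsv[:,0]>50)&(hsv[:,0]<75)&(hsv[:,1]>120)&(hsv[:,2]>40)
    p,ok=pts(im,uv);m=(p-mouth)@F;m=m[g&ok]*1000
    print(n,len(m),m.min(0).round(1),m.max(0).round(1))
    t=m[m[:,2]>56];print(' top face',len(t),np.median(t,0).round(1),np.percentile(t,[3,97],axis=0).round(1).tolist())
    # face normal fit
    t=t[np.abs(t[:,2]-np.median(t[:,2]))<3]
    a=np.linalg.lstsq(np.c_[t[:,:2],np.ones(len(t))],t[:,2],rcond=None)[0];print(' slope',a.round(3))
    h=m[(m[:,2]>20)&(m[:,2]<52)];print(' side',len(h),np.percentile(h,[3,50,97],axis=0).round(1).tolist())
    # minAreaRect of top face in mouth xy
    print(' rect',cv2.minAreaRect(t[:,:2].astype(np.float32)))
E
```

```text
[[0.6927, 0.2491, 0.004], [0.6821, 0.1081, 0.004], [0.4623, 0.1242, 0.004], [0.4721, 0.2647, 0.004]] [np.float64(0.2212), np.float64(0.1414), np.float64(0.2204), np.float64(0.1408)]
yaws [-4.1218898  -4.15419465 -4.13445279]
mouth [0.53240362 0.18979019 0.178     ]
top 618 [-20.9 -24.5   4.9] [27.2 25.7 64.7]
 top face 248 [ 2.4  1.  60.7] [[-17.1, -9.4, 57.5], [21.2, 11.1, 63.8]]
 slope [-1.7000e-02 -1.2000e-02  6.0778e+01]
 side 104 [[18.9, -9.9, 22.0], [21.3, 0.9, 36.5], [22.7, 11.6, 51.5]]
 rect ((1.6216926574707031, 0.8898487091064453), (41.74248123168945, 21.92505645751953), 2.151298761367798)
side 618 [-23.9  -9.7   6. ] [25.7 27.5 64.9]
 top face 256 [ 0.2  2.4 60.9] [[-19.4, -8.6, 57.1], [20.2, 12.7, 64.4]]
 slope [ 6.0000e-03 -1.8000e-02  6.0823e+01]
 side 150 [[-20.4, 10.3, 21.3], [0.4, 12.2, 35.7], [21.0, 13.7, 50.2]]
 rect ((0.479095458984375, 1.8760595321655273), (22.500686645507812, 43.04966735839844), 88.88086700439453)
```

```bash
cat > plan.py <<'E'
from mf import *
from scipy.linalg import logm,expm
d=np.load('m.npz');F,mouth=d['F'],d['mouth']
def cur():
    s=arm.observe();T=np.eye(4);T[:3,:3]=R.from_rotvec(s['ee_rot']).as_matrix();T[:3,3]=s['position'];return T
def mk(Rm,p):
    T=np.eye(4);T[:3,:3]=Rm;T[:3,3]=p;return T
RT=np.c_[-F[:,0],F[:,1],-F[:,2]]
def toolpose(mx,my,mz): # TCP in mouth frame (m), tool aligned with the neck
    return mk(RT,mouth+F@np.array([mx,my,mz]))
def row(A,B,n):
    X=np.real(logm(np.linalg.inv(A)@B));E=expm(X/n)
    r=np.r_[E[:3,3].round(4),R.from_matrix(E[:3,:3]).as_rotvec().round(4)]
    P=A.copy();St=mk(R.from_rotvec(r[3:]).as_matrix(),r[:3]);pp=[]
    for i in range(n):
        P=P@St;pp.append(P[:3,3].round(3).tolist())
    print(n,'x',r.tolist(),'mm/deg per row',np.linalg.norm(r[:3])*1e3,np.degrees(np.linalg.norm(r[3:])));print(' path',pp[::max(1,n//5)],pp[-1]);return P
E
python3 - <<'E'
from plan import *
A=cur();print(RT.round(3).tolist())
V=mk(R.from_euler('z',75,degrees=True).as_matrix()@A[:3,:3],[.5,-.22,.36])
B=row(A,V,12)
row(B,toolpose(0.001,0.001,.039+.13),12)
E
```

```text
[[-0.846, 0.072, 0.529], [0.061, 0.997, -0.038], [-0.53, 0.0, -0.848]]
12 x [0.0475, 0.0001, -0.0095, -0.0, -0.0001, -0.1091] mm/deg per row 48.44078859803998 6.250972170714471
 path [[0.186, -0.598, 0.255], [0.274, -0.563, 0.274], [0.352, -0.509, 0.293], [0.417, -0.439, 0.312], [0.464, -0.357, 0.331], [0.493, -0.267, 0.35]] [0.5, -0.22, 0.359]
12 x [0.0338, 0.019, -0.0041, -0.0357, -0.037, -0.1242] mm/deg per row 38.9903834297638 7.7017825666002615
 path [[0.521, -0.187, 0.363], [0.548, -0.114, 0.369], [0.556, -0.037, 0.371], [0.544, 0.04, 0.366], [0.515, 0.111, 0.354], [0.471, 0.172, 0.334]] [0.444, 0.197, 0.322]
```

Emit:
arm_command --targets '[[[0.0475, 0.0001, -0.0095, 0, 0, -0.109], [0.0475, 0.0001, -0.0095, 0, 0, -0.109], [0.0475, 0.0001, -0.0095, 0, 0, -0.109], [0.0475, 0.0001, -0.0095, 0, 0, -0.109], [0.0475, 0.0001, -0.0095, 0, 0, -0.109], [0.0475, 0.0001, -0.0095, 0, 0, -0.109], [0.0475, 0.0001, -0.0095, 0, 0, -0.109], [0.0475, 0.0001, -0.0095, 0, 0, -0.109], [0.0475, 0.0001, -0.0095, 0, 0, -0.109], [0.0475, 0.0001, -0.0095, 0, 0, -0.109]]]'

```text
clock: 1.55
position: [0.4822, -0.3116, 0.3409]
ee_rot: [2.482, 1.925, 0.0]
force: [0.2, 0.4, 0.7]
width: 1.005
gripper_force: 0.0
```

```bash
python3 - <<'E'
from plan import *
A=cur();print(A[:3,3],arm.observe()['joints'])
row(A,toolpose(0.001,0.001,.039+.13),16)
E
```

```text
[ 0.48221183 -0.3116271   0.34092162] [ 0.73526962  0.31635945 -0.34540147  1.52861799  0.10904664  1.31556739
  0.12676178]
16 x [0.0319, 0.0168, -0.0058, -0.0304, -0.0254, -0.1062] mm/deg per row 36.516982350681715 6.494359715278088
 path [[0.506, -0.285, 0.347], [0.559, -0.191, 0.361], [0.579, -0.084, 0.369], [0.564, 0.024, 0.366], [0.517, 0.122, 0.35], [0.444, 0.197, 0.322]] [0.444, 0.197, 0.322]
```

Emit:
arm_command --targets '[[[0.032, 0.017, -0.006, -0.03, -0.025, -0.106], [0.032, 0.017, -0.006, -0.03, -0.025, -0.106], [0.032, 0.017, -0.006, -0.03, -0.025, -0.106], [0.032, 0.017, -0.006, -0.03, -0.025, -0.106], [0.032, 0.017, -0.006, -0.03, -0.025, -0.106], [0.032, 0.017, -0.006, -0.03, -0.025, -0.106], [0.032, 0.017, -0.006, -0.03, -0.025, -0.106], [0.032, 0.017, -0.006, -0.03, -0.025, -0.106], [0.032, 0.017, -0.006, -0.03, -0.025, -0.106]]]'

```text
clock: 2.68
position: [0.5752, -0.0101, 0.37]
ee_rot: [1.166, 2.548, -0.017]
force: [0.4, -0.1, -0.1]
width: 0.999
gripper_force: 0.0
```

```bash
python3 - <<'E'
from plan import *
A=cur();print(A[:3,3],arm.observe()['joints'])
row(A,toolpose(0.001,0.001,.039+.13),8)
E
```

```text
[ 0.57521487 -0.01013411  0.37000097] [ 0.3563131   0.16796119 -0.64356795  1.71922881  0.37537864  1.05784551
  0.29654018]
8 x [0.0281, 0.0146, -0.0048, -0.0267, -0.0227, -0.0932] mm/deg per row 32.0282687637031 5.705008407766236
 path [[0.568, 0.021, 0.368], [0.557, 0.051, 0.364], [0.544, 0.08, 0.36], [0.528, 0.107, 0.355], [0.51, 0.133, 0.348], [0.49, 0.156, 0.34], [0.468, 0.178, 0.332], [0.444, 0.197, 0.322]] [0.444, 0.197, 0.322]
```

Emit:
arm_command --targets '[[[0.028, 0.0146, -0.005, -0.027, -0.023, -0.093], [0.028, 0.0146, -0.005, -0.027, -0.023, -0.093], [0.028, 0.0146, -0.005, -0.027, -0.023, -0.093], [0.028, 0.0146, -0.005, -0.027, -0.023, -0.093], [0.028, 0.0146, -0.005, -0.027, -0.023, -0.093], [0.028, 0.0146, -0.005, -0.027, -0.023, -0.093], [0.028, 0.0146, -0.005, -0.027, -0.023, -0.093], [0.028, 0.0146, -0.005, -0.027, -0.023, -0.093], [0, 0, 0, 0, 0, 0]]]'

```text
clock: 3.8
position: [0.443, 0.197, 0.3231]
ee_rot: [0.094, 2.58, -0.026]
force: [2.1, -0.7, -0.1]
width: 0.999
gripper_force: 0.0
```

```bash
python3 - <<'E'
from plan import *
A=cur();print(A[:3,3],arm.observe()['joints'])
row(A,toolpose(0.001,0.001,.039+.10),3)
im=grab('wrist');cv2.imwrite('pics/w1.png',im['pixels'][:,:,::-1])
hsv=cv2.cvtColor(im['pixels'],cv2.COLOR_RGB2HSV);g=cv2.inRange(hsv,(50,120,40),(75,255,255))
v,u=np.nonzero(g);p,ok=pts(im,np.c_[u,v]);m=((p-mouth)@F)[ok]*1000;m=m[(np.abs(m)<90).all(1)]
t=m[(m[:,2]>57)&(m[:,2]<66)];print(len(t),np.percentile(t,[1,50,99],axis=0).round(1).tolist(),cv2.minAreaRect(t[:,:2].astype(np.float32)))
h=m[(m[:,2]>6)&(m[:,2]<19)];print('shoulder',np.percentile(h,[1,50,99],axis=0).round(1).tolist())
E
```

```text
[0.44303613 0.19699056 0.32308625] [ 0.12277166 -0.04024894 -0.89615807  2.10740285  0.57161026  0.7548275
  0.35678219]
3 x [-0.0, 0.0001, 0.0105, 0.0001, 0.0007, -0.0002] mm/deg per row 10.500476179678712 0.04210362726661852
 path [[0.449, 0.197, 0.314], [0.454, 0.196, 0.305], [0.46, 0.196, 0.296]] [0.46, 0.196, 0.296]
2111 [[-22.5, -11.0, 58.2], [-2.9, 0.3, 60.6], [18.4, 11.7, 62.1]] ((-1.9485416412353516, 0.2178955078125), (23.856794357299805, 41.679344177246094), 88.66226196289062)
shoulder [[-23.8, -25.3, 11.0], [-2.0, 14.9, 12.6], [18.1, 25.8, 14.2]]
```

View pics/w1.png

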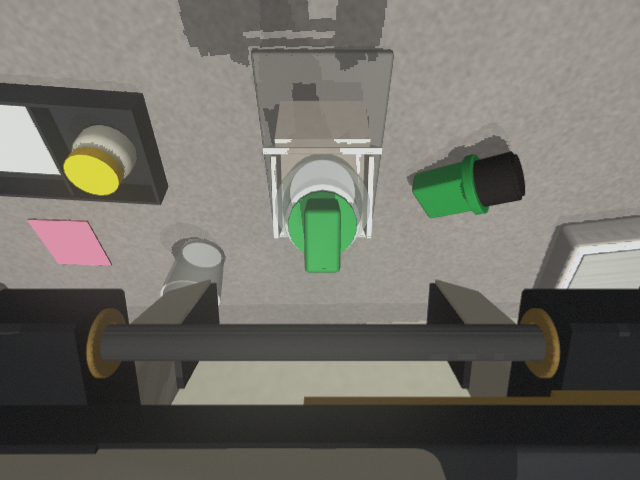

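The wrist view shows the green handle at (322,235) centred between the open jaws and square to them. I go in along the neck.

Emit:
arm_command --targets '[[[0, 0, 0.02, 0, 0.001, 0], [0, 0, 0.02, 0, 0.001, 0], [0, 0, 0.02, 0, 0, 0], [0, 0, 0.02, 0, 0, 0], [0, 0, 0.02, 0, 0, 0], [0, 0, 0.015, 0, 0, 0], [0, 0, 0.01, 0, 0, 0], [0, 0, 0, 0, 0, 0]]]' --jaw 0.06

```text
clock: 4.85
position: [0.5115, 0.1907, 0.2171]
ee_rot: [0.102, 2.583, -0.026]
force: [0.7, -0.1, -0.5]
width: 0.654
gripper_force: 0.0
```

```bash
python3 - <<'E'
from plan import *
A=cur();s=arm.observe();print(s['position'],s['joints'],s['force'])
print('tcp in mouth mm',((A[:3,3]-mouth)@F*1e3).round(2))
row(A,toolpose(0.0,0.0006,.039),1)
im=grab('wrist')
hsv=cv2.cvtColor(im['pixels'],cv2.COLOR_RGB2HSV);g=cv2.inRange(hsv,(50,120,40),(75,255,255))
v,u=np.nonzero(g);p,ok=pts(im,np.c_[u,v]);m=((p-mouth)@F)[ok]*1000;m=m[(np.abs(m)<90).all(1)]
t=m[(m[:,2]>57)&(m[:,2]<66)];print(len(t),np.percentile(t,[1,50,99],axis=0).round(1).tolist(),cv2.minAreaRect(t[:,:2].astype(np.float32)))
E
```

```text
[0.51145996 0.19070322 0.21706009] [ 0.01973143  0.25030525 -0.82388287  2.1734699   1.06570155  0.67844123
 -0.08600171] [ 0.65513034 -0.06037185 -0.49784473]
tcp in mouth mm [ 2.93 -0.6  44.23]
1 x [0.0029, 0.0012, 0.0052, -0.0011, -0.0013, -0.0062] mm/deg per row 6.073713855624085 0.3683900304154355
 path [[0.512, 0.192, 0.211]] [0.512, 0.192, 0.211]
4856 [[-23.3, -11.1, 58.3], [-11.0, 0.4, 60.5], [18.6, 11.9, 62.0]] ((-1.9462451934814453, 0.24734020233154297), (23.945148468017578, 43.80556106567383), 89.66165924072266)
```

Emit:
arm_command --targets '[[[0.003, 0.001, 0.005, -0.001, -0.001, -0.006], [0, 0, 0, 0, 0, 0]]]'

```text
clock: 5.15
position: [0.511, 0.1922, 0.2116]
ee_rot: [0.091, 2.581, -0.026]
force: [-0.2, 0.6, 0.9]
width: 0.657
gripper_force: 0.0
```

Emit:
arm_command --targets '[[[0, 0, 0, 0, 0, 0], [0, 0, 0, 0, 0, 0], [0, 0, 0, 0, 0, 0], [0, 0, 0, 0, 0, 0], [0, 0, 0, 0, 0, 0]]]' --jaw 0.0 --newtons 50

```text
clock: 5.78
position: [0.5112, 0.1921, 0.2118]
ee_rot: [0.092, 2.581, -0.026]
force: [-0.8, 0.3, 1.1]
width: 0.257
gripper_force: 50.0
```

```bash
cat > st.py <<'E'
from plan import *
s=arm.observe();A=cur()
print(s['clock'],'tcp mouth mm',((A[:3,3]-mouth)@F*1e3).round(2),'rot deg in mouth axes',np.degrees(R.from_matrix(F.T@A[:3,:3]@RT.T@F).as_rotvec()).round(2),
'F mouth',(s['force']@F).round(1),'M',(s['ft_torque']@F).round(2),'w',s['width']*91.8,s['gripper_force'])
E
python3 st.py
```

```text
5.775 tcp mouth mm [-0.16  0.82 39.93] rot deg in mouth axes [ 0.03 -0.05  0.05] F mouth [-0.1  0.2  1.4] M [-0.05  0.47 -0.11] w 23.56151121828128 49.998435974121094
```

```bash
cat > rock.py <<'E'
from plan import *
import sys,json
# pivot in mouth frame: x0,y0,-11 ; grip radius r0+h
X0,Y0,R0=-.0002,.0008,.0509
def P(a,h):
    a=np.radians(a);r=R0+h/1000
    # neck-axis draw h applied along the tilted stopper axis
    return mk(F@R.from_rotvec([-a,0,0]).as_matrix()@F.T@RT, mouth+F@np.array([X0,Y0+r*np.sin(a),-.011+r*np.cos(a)]))
def gen(seq,start=None):
    A=cur() if start is None else P(*start);out=[]
    for a,h in seq:
        D=np.linalg.inv(A)@P(a,h)
        r=np.r_[D[:3,3].round(4),R.from_matrix(D[:3,:3]).as_rotvec().round(3)];out.append((r+0.).tolist())
        A=A@mk(R.from_rotvec(r[3:]).as_matrix(),r[:3])
    print(json.dumps([out]))
if __name__=='__main__': gen(json.loads(sys.argv[1]))
E
python3 rock.py '[[3,0.3],[6,0.8],[6,0.8],[2,1.2],[-2,1.8],[-6,2.4],[-6,2.4]]'
```

```text
[[[0.0, 0.0027, -0.0002, 0.053, 0.001, 0.001], [0.0, 0.0027, -0.0004, 0.052, 0.0, 0.0], [0.0, 0.0, 0.0, 0.0, 0.0, 0.0], [0.0, -0.0037, -0.0003, -0.069, 0.0, 0.0], [0.0, -0.0036, -0.0005, -0.07, 0.0, 0.0], [0.0, -0.0038, -0.0004, -0.07, 0.0, 0.0], [0.0, 0.0, 0.0, 0.0, 0.0, 0.0]]]
```

Emit:
arm_command --targets '[[[0, 0.0027, -0.0002, 0.053, 0, 0], [0, 0.0027, -0.0004, 0.052, 0, 0], [0, 0, 0, 0, 0, 0]]]'

```text
clock: 6.15
position: [0.5113, 0.1985, 0.2122]
ee_rot: [0.129, 2.579, -0.162]
force: [-3.4, -1.0, 5.7]
width: 0.259
gripper_force: 50.0
```

```bash
python3 st.py; python3 rock.py '[[2,1.2],[-2,1.8],[-6,2.4],[-6,2.4]]'
```

```text
6.15 tcp mouth mm [-0.2   7.13 40.48] rot deg in mouth axes [-5.95 -0.05  0.11] F mouth [ 0.2 -1.2  6.6] M [-0.35  0.4  -0.09] w 23.782776494257313 49.99999165534973
[[[0.0, -0.0045, -0.0001, -0.069, 0.001, 0.002], [0.0, -0.0037, -0.0005, -0.07, 0.0, 0.0], [0.0, -0.0037, -0.0005, -0.07, 0.0, 0.0], [0.0, 0.0, 0.0, 0.0, 0.0, 0.0]]]
```

Emit:
arm_command --targets '[[[0, -0.0044, -0.0002, -0.069, 0, 0], [0, -0.0037, -0.0005, -0.07, 0, 0], [0, -0.0037, -0.0005, -0.07, 0, 0], [0, 0, 0, 0, 0, 0]]]'

```text
clock: 6.65
position: [0.5093, 0.1851, 0.2137]
ee_rot: [0.054, 2.576, 0.109]
force: [-3.5, 1.9, 0.1]
width: 0.257
gripper_force: 50.0
```

```bash
python3 st.py; python3 rock.py '[[-2,3.2],[2,4],[6,4.8],[6,4.8]]'
```

```text
6.65 tcp mouth mm [-0.32 -6.34 42.31] rot deg in mouth axes [ 6.02 -0.07 -0.  ] F mouth [-3.   1.6  2.1] M [0.37 1.09 0.04] w 23.586762421696157 49.99876141548157
[[[-0.0001, 0.0053, -0.0002, 0.07, 0.001, 0.0], [0.0, 0.0038, -0.0007, 0.07, 0.0, 0.0], [0.0, 0.0039, -0.0006, 0.07, 0.0, 0.0], [0.0, 0.0, 0.0, 0.0, 0.0, 0.0]]]
```

Emit:
arm_command --targets '[[[0, 0.0042, -0.0004, 0.07, 0, 0], [0, 0.0033, -0.0009, 0.07, 0, 0], [0, 0.0033, -0.0008, 0.07, 0, 0], [0, 0, 0, 0, 0, 0]]]'

```text
clock: 7.15
position: [0.509, 0.1988, 0.2158]
ee_rot: [0.128, 2.579, -0.162]
force: [-4.7, 0.1, 7.4]
width: 0.261
gripper_force: 50.0
```

```bash
python3 st.py; python3 - <<'E'
from plan import *
im=grab('wrist');cv2.imwrite('pics/w2.png',im['pixels'][:,:,::-1])
for n,b in(('top',(225,230,290,300)),('side',(250,250,330,350))):
    im=grab(n);v,u=np.mgrid[b[1]:b[3],b[0]:b[2]];hsv=cv2.cvtColor(im['pixels'],cv2.COLOR_RGB2HSV)[v,u].reshape(-1,3)
    g=(hsv[:,0]>50)&(hsv[:,0]<75)&(hsv[:,1]>120)&(hsv[:,2]>40)
    p,ok=pts(im,np.c_[u.ravel(),v.ravel()]);m=((p-mouth)@F*1e3)[g&ok]
    h=m[(m[:,2]<30)];print(n,len(m),len(h),np.percentile(h,[2,50,98],axis=0).round(1).tolist() if len(h) else '')
cv2.imwrite('pics/s2.png',cv2.resize(im['pixels'][230:350,220:380],None,fx=4,fy=4,interpolation=cv2.INTER_CUBIC)[:,:,::-1])
E
```

```text
7.15 tcp mouth mm [-0.32  7.25 44.8 ] rot deg in mouth axes [-5.97 -0.06  0.16] F mouth [-0.  -0.2  8.8] M [-0.42  0.27 -0.13] w 23.94503294383916 50.00116467475891
top 379 189 [[1.8, -21.0, -2.7], [20.0, -3.6, 18.8], [26.1, 24.7, 28.5]]
side 23 22 [[-8.5, 23.9, 11.5], [3.2, 27.2, 14.7], [16.2, 29.6, 18.8]]
```

View pics/w2.png

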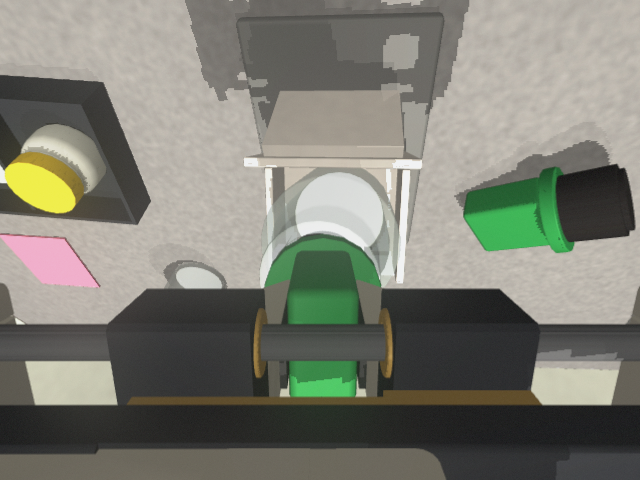

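View pics/s2.png

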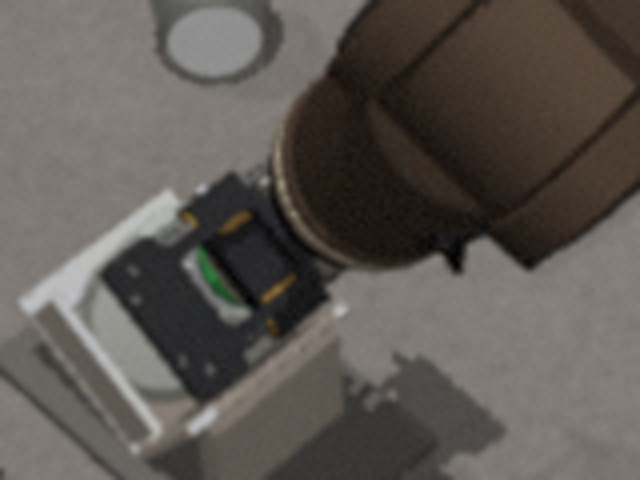

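The wrist view shows the handle at (322,330) held in the fingers, with the shoulder at (322,262) risen from the rim. In the side crop the gripper hides the rim. I check the settled state.

```bash
python3 st.py; python3 -c "
from h import *
s=arm.observe();print(s['joints'],s['dq'],s['joint_efforts'])"
```

```text
7.3 tcp mouth mm [-0.27  5.82 44.84] rot deg in mouth axes [-5.95 -0.07  0.1 ] F mouth [0.2 0.4 4.4] M [ 0.07  0.57 -0.09] w 23.75070013857376 49.998738169670105
[-0.08095503  0.30257939 -0.82774263  2.12726798  1.06989578  0.85963353
 -0.14659879] [ 0.01042523 -0.00550572 -0.00039695  0.00448529  0.00062255 -0.00543623
  0.00074866] [ 4.22799122e-01 -4.05494320e+01 -4.75407153e+00 -2.55189496e+01
  2.53331937e+00  1.08941708e+00 -9.16678982e-05]
```

Emit:
arm_command --targets '[[[0, 0, 0, 0, 0, 0], [0, 0, 0, 0, 0, 0]]]'

```text
clock: 7.55
position: [0.5089, 0.1969, 0.2159]
ee_rot: [0.131, 2.579, -0.162]
force: [-4.2, 1.1, 5.2]
width: 0.26
gripper_force: 50.0
```

```bash
python3 st.py
```

```text
7.55 tcp mouth mm [-0.21  5.38 44.84] rot deg in mouth axes [-5.99 -0.06  0.05] F mouth [-0.8  0.8  6.7] M [ 0.23  0.85 -0.14] w 23.911242433414888 49.9992173910141
```

Emit:
arm_command --targets '[[[0, 0, -0.0006, 0, 0, 0], [0, 0, 0, 0, 0, 0]]]'

```text
clock: 7.8
position: [0.5088, 0.1966, 0.216]
ee_rot: [0.131, 2.579, -0.163]
force: [1.1, 1.7, -0.9]
width: 0.258
gripper_force: 50.0
```

```bash
python3 st.py
```

```text
7.8 tcp mouth mm [-0.22  5.13 44.94] rot deg in mouth axes [-6.03 -0.03  0.04] F mouth [ 0.4  1.8 -1.2] M [ 0.53  0.61 -0.11] w 23.67154454326742 49.99769926071167
```

```bash
python3 rock.py '[[2,6.1],[-2,7],[-6,7.9],[-6,7.9],[-2,8.8],[2,9.7],[6,10.6],[6,10.6]]'
```

```text
[[[0.0, -0.0024, -0.0008, -0.07, 0.0, 0.001], [0.0, -0.0041, -0.0007, -0.07, 0.001, 0.0], [0.0, -0.0041, -0.0008, -0.07, 0.0, 0.0], [0.0, 0.0, 0.0, 0.0, 0.0, 0.0], [0.0, 0.0042, -0.0007, 0.07, 0.0, 0.0], [0.0, 0.0042, -0.0008, 0.07, 0.0, 0.0], [0.0, 0.0043, -0.0007, 0.069, -0.001, 0.0], [0.0, 0.0, 0.0, 0.0, 0.0, 0.0]]]
```

Emit:
arm_command --targets '[[[0, -0.003, -0.0008, -0.07, 0, 0], [0, -0.0041, -0.0007, -0.07, 0, 0], [0, -0.0041, -0.0008, -0.07, 0, 0], [0, 0, 0, 0, 0, 0], [0, 0, 0, 0, 0, 0]]]'

```text
clock: 8.43
position: [0.5064, 0.186, 0.2183]
ee_rot: [0.054, 2.577, 0.106]
force: [-2.4, 0.3, -0.5]
width: 0.259
gripper_force: 50.0
```

```bash
python3 st.py;python3 rock.py '[[-2,8.8],[2,9.7],[6,10.6],[6,10.6]]'
```

```text
8.425 tcp mouth mm [-0.39 -5.68 47.76] rot deg in mouth axes [ 5.92 -0.02  0.05] F mouth [-2.3  0.1  0.9] M [0.23 1.04 0.09] w 23.7961587849728 49.99832332134247
[[[-0.0002, 0.0045, -0.0004, 0.068, 0.0, 0.001], [0.0, 0.0042, -0.0008, 0.07, 0.0, 0.0], [0.0, 0.0043, -0.0007, 0.07, 0.0, 0.0], [0.0, 0.0, 0.0, 0.0, 0.0, 0.0]]]
```

Emit:
arm_command --targets '[[[0, 0.0042, -0.0009, 0.07, 0, 0], [0, 0.0042, -0.0009, 0.07, 0, 0], [0, 0.0043, -0.0009, 0.07, 0, 0], [0, 0, 0, 0, 0, 0], [0, 0, 0, 0, 0, 0]]]'

```text
clock: 9.05
position: [0.5056, 0.1991, 0.221]
ee_rot: [0.129, 2.579, -0.163]
force: [-3.7, -0.5, 3.2]
width: 0.256
gripper_force: 50.0
```

```bash
python3 st.py;python3 rock.py '[[2,11.6],[-2,12.5],[-6,13.4],[-6,13.4]]'
```

```text
9.05 tcp mouth mm [-0.43  7.31 51.01] rot deg in mouth axes [-6.   -0.05  0.12] F mouth [-1.4 -0.7  4.6] M [-0.19  0.85 -0.16] w 23.45663334486765 49.9989777803421
[[[-0.0002, -0.0044, 0.0, -0.07, 0.001, 0.002], [0.0, -0.0044, -0.0007, -0.07, 0.0, 0.0], [0.0, -0.0045, -0.0008, -0.07, 0.0, 0.0], [0.0, 0.0, 0.0, 0.0, 0.0, 0.0]]]
```

Emit:
arm_command --targets '[[[0, -0.0044, -0.0009, -0.07, 0, 0], [0, -0.0044, -0.0009, -0.07, 0, 0], [0, -0.0045, -0.0009, -0.07, 0, 0], [0, 0, 0, 0, 0, 0], [0, 0, 0, 0, 0, 0]]]'

```text
clock: 9.68
position: [0.503, 0.1857, 0.2236]
ee_rot: [0.053, 2.577, 0.107]
force: [-2.0, 0.3, -2.0]
width: 0.256
gripper_force: 50.0
```

```bash
python3 st.py;python3 rock.py '[[-2,15],[2,16],[6,17],[6,17],[6,17],[2,18],[-2,19],[-6,20]]'
```

```text
9.675 tcp mouth mm [-0.49 -6.19 54.05] rot deg in mouth axes [ 5.94 -0.02  0.07] F mouth [-2.8  0.1 -0.7] M [0.44 1.2  0.13] w 23.495507784105136 49.99849855899811
[[[-0.0003, 0.0047, -0.0003, 0.069, 0.0, 0.001], [0.0, 0.0047, -0.0009, 0.07, 0.0, 0.0], [0.0, 0.0048, -0.0008, 0.069, 0.0, 0.0], [0.0, 0.0, 0.0, 0.0, 0.0, 0.0], [0.0, 0.0, 0.0, 0.0, 0.0, 0.0], [0.0, -0.0049, -0.0008, -0.069, 0.0, 0.0], [0.0, -0.0048, -0.0009, -0.07, 0.0, 0.0], [0.0, -0.005, -0.0008, -0.07, 0.0, 0.0]]]
```

Emit:
arm_command --targets '[[[0, 0.0046, -0.0009, 0.07, 0, 0], [0, 0.0046, -0.0009, 0.07, 0, 0], [0, 0.0047, -0.0009, 0.07, 0, 0], [0, 0, 0, 0, 0, 0], [0, 0, 0, 0, 0, 0], [0, -0.0048, -0.0009, -0.07, 0, 0], [0, -0.0048, -0.0009, -0.07, 0, 0], [0, -0.0049, -0.0009, -0.07, 0, 0], [0, 0, 0, 0, 0, 0], [0, 0, 0, 0, 0, 0]]]'

```text
clock: 10.92
position: [0.4994, 0.1847, 0.2305]
ee_rot: [0.053, 2.574, 0.105]
force: [-21.0, -6.3, 23.9]
width: 0.255
gripper_force: 50.0
```

```bash
python3 st.py;python3 rock.py '[[-2,20.8],[2,21.8],[6,22.8],[6,22.8],[6,22.8],[2,24],[0,25],[0,26]]'
```

```text
10.925 tcp mouth mm [ 0.22 -7.46 61.74] rot deg in mouth axes [ 5.91 -0.2   0.09] F mouth [-4.7 -7.8 31.2] M [-1.92  1.66  0.03] w 23.39162386727875 50.044755935668945
[[[0.0004, 0.0056, 0.0017, 0.068, 0.004, 0.002], [0.0, 0.0051, -0.0009, 0.07, 0.0, 0.0], [0.0, 0.0051, -0.0008, 0.07, -0.001, 0.0], [0.0, 0.0, 0.0, 0.0, 0.0, 0.0], [0.0, 0.0, 0.0, 0.0, 0.0, 0.0], [0.0, -0.0052, -0.001, -0.07, 0.0, 0.0], [0.0, -0.0026, -0.0009, -0.035, 0.0, 0.0], [0.0, 0.0, -0.0011, 0.0, 0.0, 0.0]]]
```

Emit:
arm_command --targets '[[[0, 0.002, -0.002, 0.026, 0, 0], [0, 0.002, -0.002, 0.026, 0, 0], [0, 0, 0, 0, 0, 0]]]'

```text
clock: 11.3
position: [0.4979, 0.1899, 0.2333]
ee_rot: [0.07, 2.579, 0.043]
force: [-0.7, 0.3, -1.0]
width: 0.257
gripper_force: 50.0
```

```bash
python3 st.py
```

```text
11.3 tcp mouth mm [ 0.11 -2.37 65.12] rot deg in mouth axes [ 3.12 -0.09  0.11] F mouth [-1.1  0.2 -0.5] M [0.05 0.66 0.03] w 23.613195295844687 49.99759912490845
```

Emit:
arm_command --targets '[[[0, 0.001, -0.003, 0.027, 0, 0], [0, 0.001, -0.004, 0.026, 0, 0], [0, 0, -0.008, 0, 0, 0], [0, 0, -0.012, 0, 0, 0], [0, 0, -0.015, 0, 0, 0], [0, 0, -0.015, 0, 0, 0], [0, 0, -0.015, 0, 0, 0], [0, 0, -0.015, 0, 0, 0], [0, 0, 0, 0, 0, 0]]]'

```text
clock: 12.42
position: [0.452, 0.1941, 0.3078]
ee_rot: [0.092, 2.578, -0.026]
force: [0.6, 0.0, -2.4]
width: 0.262
gripper_force: 50.0
```

```bash
python3 st.py; python3 - <<'E'
from plan import *
im=grab('side');cv2.imwrite('pics/s3.png',cv2.resize(im['pixels'][180:380,160:420],None,fx=3,fy=3)[:,:,::-1])
A=cur();print(A[:3,3],arm.observe()['joints'])
pad=np.array([.5402,-.1685,.007])
# pad centre from both views
S=im;hsv=cv2.cvtColor(S['pixels'],cv2.COLOR_RGB2HSV);w=cv2.inRange(hsv,(0,0,120),(180,70,255))
for k in cv2.findContours(w,cv2.RETR_EXTERNAL,cv2.CHAIN_APPROX_NONE)[0]:
    r=cv2.minAreaRect(k)
    if cv2.contourArea(k)>300 and np.hypot(r[0][0]-380,r[0][1]-246)<20: print('pad side',onplane(S,[r[0]],.007))
# upright tool: tilt about Fy by -32deg -> tool z = down, tool y = Fy
y=F[:,1];z=np.array([0,0,-1.]);RD=np.c_[np.cross(y,z),y,z]
B=row(A,mk(RD,[.50,.02,.30]),12);C=row(B,mk(RD,[pad[0],pad[1],.16]),8)
E
```

```text
12.425 tcp mouth mm [  0.49  -1.5  152.77] rot deg in mouth axes [ 0.03 -0.21  0.03] F mouth [-0.7  0.  -2.3] M [ 0.1   0.55 -0.05] w 24.034470240411537 49.99744176864624
[0.45203814 0.19368613 0.30706581] [ 0.18340861  0.00254033 -0.9604389   2.12398888  0.64456046  0.73158229
  0.29591668]
12 x [-0.0047, -0.0141, 0.0021, -0.0, 0.0468, 0.0] mm/deg per row 15.010329776523898 2.681442481212253
 path [[0.456, 0.179, 0.308], [0.464, 0.15, 0.309], [0.473, 0.122, 0.308], [0.481, 0.093, 0.307], [0.489, 0.064, 0.305], [0.497, 0.035, 0.302]] [0.5, 0.021, 0.3]
8 x [-0.0067, -0.0232, 0.0175, -0.0001, -0.0001, 0.0] mm/deg per row 29.822474746405607 0.008102846845413954
 path [[0.505, -0.003, 0.283], [0.51, -0.027, 0.265], [0.515, -0.05, 0.248], [0.52, -0.074, 0.23], [0.525, -0.098, 0.213], [0.53, -0.121, 0.195], [0.535, -0.145, 0.178], [0.54, -0.168, 0.16]] [0.54, -0.168, 0.16]
```

View pics/s3.png

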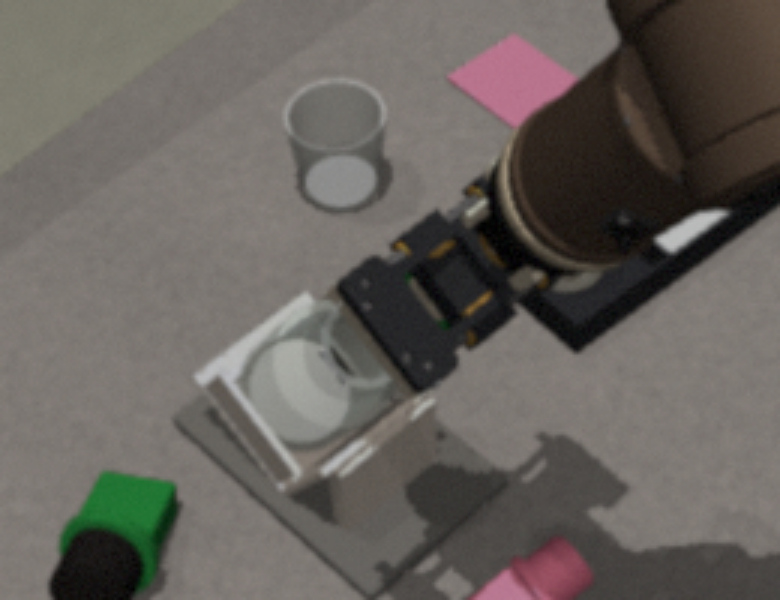

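The bottle mouth (345,350 in the crop) is empty and the bottle is seated. The stopper is in the fingers. I carry it over to the pad, turning it upright on the way.

Emit:
arm_command --targets '[[[-0.0047, -0.0141, 0.0021, 0, 0.0468, 0], [-0.0047, -0.0141, 0.0021, 0, 0.0468, 0], [-0.0047, -0.0141, 0.0021, 0, 0.0468, 0], [-0.0047, -0.0141, 0.0021, 0, 0.0468, 0], [-0.0047, -0.0141, 0.0021, 0, 0.0468, 0], [-0.0047, -0.0141, 0.0021, 0, 0.0468, 0], [-0.0047, -0.0141, 0.0021, 0, 0.0468, 0], [-0.0047, -0.0141, 0.0021, 0, 0.0468, 0], [-0.0047, -0.0141, 0.0021, 0, 0.0468, 0], [-0.0047, -0.0141, 0.0021, 0, 0.0468, 0]]]'

```text
clock: 13.72
position: [0.4928, 0.0485, 0.302]
ee_rot: [0.11, 3.051, -0.007]
force: [-0.4, 0.8, -0.8]
width: 0.261
gripper_force: 50.0
```

Emit:
arm_command --targets '[[[-0.0047, -0.0141, 0.0021, 0, 0.0468, 0], [-0.0047, -0.0141, 0.0021, 0, 0.0468, 0], [-0.0067, -0.0232, 0.0175, 0, 0, 0], [-0.0067, -0.0232, 0.0175, 0, 0, 0], [-0.0067, -0.0232, 0.0175, 0, 0, 0], [-0.0067, -0.0232, 0.0175, 0, 0, 0], [-0.0067, -0.0232, 0.0175, 0, 0, 0], [-0.0067, -0.0232, 0.0175, 0, 0, 0], [0, 0, 0, 0, 0, 0]]]'

```text
clock: 14.85
position: [0.5294, -0.1237, 0.1924]
ee_rot: [-0.118, -3.134, 0.001]
force: [-0.2, 0.2, -0.3]
width: 0.257
gripper_force: 50.0
```

```bash
cat > p.py <<'E'
from plan import *
s=arm.observe();A=cur();print(s['clock'],A[:3,3],s['joints'],s['force'],s['width']*91.8)
y=F[:,1];z=np.array([0,0,-1.]);RD=np.c_[np.cross(y,z),y,z]
print('tilt of tool z deg',np.degrees(np.arccos(-A[2,2])))
E
python3 - <<'E'
from p import *
row(A,mk(RD,[.5402,-.1685,.14]),3)
for n in('side','top'):
    im=grab(n);hsv=cv2.cvtColor(im['pixels'],cv2.COLOR_RGB2HSV);g=cv2.inRange(hsv,(50,120,40),(75,255,255))
    v,u=np.nonzero(g);p,ok=pts(im,np.c_[u,v]);p=p[ok];p=p[p[:,1]<.1];print(n,len(p),np.percentile(p,[2,50,98],axis=0).round(3).tolist() if len(p) else '')
    if n=='side':cv2.imwrite('pics/s4.png',cv2.resize(im['pixels'][170:320,270:470],None,fx=4,fy=4)[:,:,::-1])
E
```

```text
14.85 [ 0.52935066 -0.12372621  0.19244235] [ 0.60689372  0.44018259 -0.64734094  1.79697383  0.30844988  1.01255899
  1.33422539] [-0.15102892  0.17726884 -0.33110539] 23.597749056438428
tilt of tool z deg 0.30017434637019624
3 x [-0.0048, -0.0146, 0.0175, -0.0003, -0.0017, -0.001] mm/deg per row 23.290556025994746 0.11430472113192323
 path [[0.533, -0.139, 0.175], [0.537, -0.154, 0.157], [0.54, -0.168, 0.14]] [0.54, -0.168, 0.14]
side 276 [[0.503, -0.133, 0.16], [0.511, -0.112, 0.175], [0.539, -0.098, 0.216]]
top 0
```

View pics/s4.png

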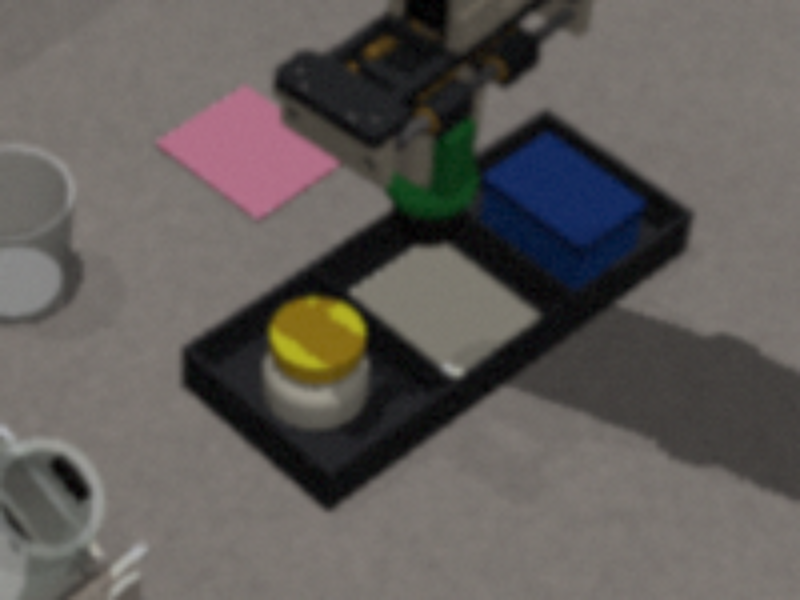

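The side view shows the stopper upright in the fingers, with its foot at (430,230), above the pad's near side. The pad is at (450,300). The jar and box are untouched.

Emit:
arm_command --targets '[[[-0.0048, -0.0146, 0.0175, 0, -0.0017, -0.001], [-0.0048, -0.0146, 0.0175, 0, -0.0017, -0.001], [-0.0048, -0.0146, 0.0175, 0, -0.0017, -0.001], [0, 0, 0.02, 0, 0, 0], [0, 0, 0.02, 0, 0, 0], [0, 0, 0.014, 0, 0, 0], [0, 0, 0, 0, 0, 0], [0, 0, 0, 0, 0, 0]]]'

```text
clock: 15.95
position: [0.5418, -0.1657, 0.0884]
ee_rot: [0.107, 3.136, -0.001]
force: [0.6, 0.4, -0.5]
width: 0.26
gripper_force: 50.0
```

```bash
python3 - <<'E'
from p import *
row(A,mk(RD,[.5402,-.1685,.0745]),1)
im=grab('side');hsv=cv2.cvtColor(im['pixels'],cv2.COLOR_RGB2HSV);g=cv2.inRange(hsv,(50,120,40),(75,255,255))
v,u=np.nonzero(g);p,ok=pts(im,np.c_[u,v]);p=p[ok];p=p[p[:,1]<.1];print(len(p),np.percentile(p,[2,50,98],axis=0).round(3).tolist())
E
```

```text
15.95 [ 0.54180135 -0.16565306  0.08842435] [ 0.60551338  0.58924283 -0.57202862  1.85263946  0.42484434  0.8198853
  1.31811664] [ 0.62616942  0.42146162 -0.49824193] 23.85668602309429
tilt of tool z deg 0.1959910319371521
1 x [0.0014, -0.0029, 0.0139, -0.0007, 0.0034, 0.0037] mm/deg per row 14.268146340712939 0.2906878660166301
 path [[0.54, -0.168, 0.075]] [0.54, -0.168, 0.075]
215 [[0.517, -0.175, 0.056], [0.523, -0.155, 0.07], [0.547, -0.139, 0.111]]
```

Lower gently in small steps until contact.

Emit:
arm_command --targets '[[[0.0014, -0.003, 0.004, 0, 0.003, 0.003], [0, 0, 0.004, 0, 0, 0], [0, 0, 0.002, 0, 0, 0], [0, 0, 0.002, 0, 0, 0], [0, 0, 0, 0, 0, 0], [0, 0, 0, 0, 0, 0]]]'

```text
clock: 16.75
position: [0.5399, -0.1684, 0.0761]
ee_rot: [-0.112, -3.139, 0.001]
force: [0.6, -0.8, -0.5]
width: 0.256
gripper_force: 50.0
```

Emit:
arm_command --targets '[[[0, 0, 0.001, 0, 0, 0], [0, 0, 0, 0, 0, 0], [0, 0, 0, 0, 0, 0]]]'

```text
clock: 17.12
position: [0.5398, -0.1685, 0.0751]
ee_rot: [-0.112, -3.139, 0.001]
force: [-0.4, 0.3, -1.9]
width: 0.263
gripper_force: 50.0
```

Emit:
arm_command --targets '[[[0, 0, 0.0005, 0, 0, 0], [0, 0, 0.0005, 0, 0, 0], [0, 0, 0, 0, 0, 0], [0, 0, 0, 0, 0, 0]]]'

```text
clock: 17.62
position: [0.5398, -0.1685, 0.0741]
ee_rot: [-0.112, -3.139, 0.001]
force: [-0.8, 0.1, -0.9]
width: 0.258
gripper_force: 50.0
```

Emit:
arm_command --targets '[[[0, 0, 0.0005, 0, 0, 0], [0, 0, 0.0005, 0, 0, 0], [0, 0, 0, 0, 0, 0], [0, 0, 0, 0, 0, 0]]]'

```text
clock: 18.12
position: [0.5399, -0.1685, 0.074]
ee_rot: [0.112, 3.139, -0.002]
force: [-4.2, 0.6, 11.1]
width: 0.262
gripper_force: 50.0
```

Contact, with 11 N upward. I ease off slightly, then open partway.

Emit:
arm_command --targets '[[[0, 0, -0.0006, 0, 0, 0], [0, 0, 0, 0, 0, 0]]]'

```text
clock: 18.38
position: [0.5399, -0.1685, 0.0741]
ee_rot: [-0.112, -3.14, 0.001]
force: [-2.2, -0.6, 7.6]
width: 0.261
gripper_force: 50.0
```

Emit:
arm_command --targets '[[[0, 0, 0, 0, 0, 0], [0, 0, 0, 0, 0, 0], [0, 0, 0, 0, 0, 0], [0, 0, 0, 0, 0, 0], [0, 0, 0, 0, 0, 0]]]' --jaw 0.048

```text
clock: 19.0
position: [0.5398, -0.1685, 0.0736]
ee_rot: [-0.112, -3.139, 0.001]
force: [0.6, -0.7, -0.3]
width: 0.52
gripper_force: 0.0
```

Emit:
arm_command --targets '[[[0, 0, -0.005, 0, 0, 0], [0, 0, -0.01, 0, 0, 0], [0, 0, -0.02, 0, 0, 0], [0, 0, -0.03, 0, 0, 0], [0, 0, -0.03, 0, 0, 0], [0, 0, -0.03, 0, 0, 0], [0, 0, -0.03, 0, 0, 0], [0, 0, 0, 0, 0, 0], [0, 0, 0, 0, 0, 0]]]'

```text
clock: 20.12
position: [0.5395, -0.1685, 0.2286]
ee_rot: [-0.112, -3.139, 0.001]
force: [-0.0, 0.1, -0.7]
width: 0.526
gripper_force: 0.0
```

```bash
python3 - <<'E'
from p import *
im=grab('wrist');cv2.imwrite('pics/w5.png',im['pixels'][:,:,::-1])
im=grab('side');cv2.imwrite('pics/s5.png',cv2.resize(im['pixels'][170:370,200:466],None,fx=3,fy=3)[:,:,::-1])
hsv=cv2.cvtColor(im['pixels'],cv2.COLOR_RGB2HSV);g=cv2.inRange(hsv,(50,120,40),(75,255,255))
v,u=np.nonzero(g);p,ok=pts(im,np.c_[u,v]);p=p[ok];p=p[p[:,1]<.1];print(np.percentile(p,[1,50,99],axis=0).round(3).tolist())
t=p[p[:,2]>.088];print('top face',np.median(t,0))
E
```

```text
20.125 [ 0.5395403  -0.16846108  0.22864812] [ 0.67586267  0.4342245  -0.64937315  1.70429051  0.29032881  1.10132483
  1.43753561] [-0.03363754  0.06477005 -0.71475197] 48.31723347256946
tilt of tool z deg 0.057092008044366746
[[0.516, -0.201, 0.035], [0.535, -0.158, 0.072], [0.588, -0.142, 0.099]]
top face [ 0.53768929 -0.16413909  0.09505482]
```

View pics/s5.png

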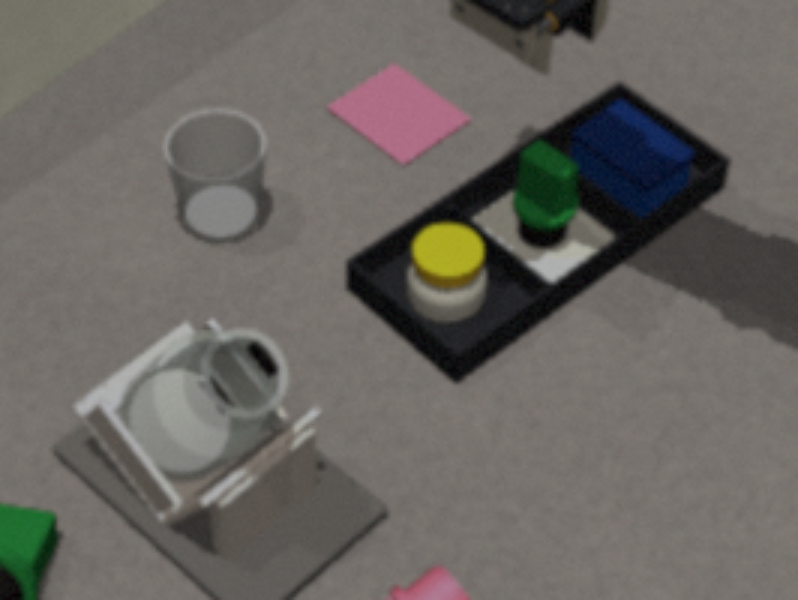

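The side view shows the stopper standing upright on the middle of the white pad at (545,195). The bottle is seated and empty at (245,370), the jar, box and beaker have not moved, and the gripper is clear.

```bash
python3 -c "
from cell import arm
print(arm.sign_off())"
```

```text
the job is handed in; nothing more can be done
None
```

I rocked the stopper out of the bottle and set it upright in the middle of the white pad, then let go. The last picture showed the bottle seated and nothing else moved; the job is handed in, but no verdict came back.

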